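# Pin the shredding drum on its axle with an R-clip

## Task

Push the drum of the vegetable shredder along its axle until it is fully home against its stop and the cross-hole in the axle is uncovered. Then take the R-clip from the wooden block and press its straight leg down through the cross-hole, feeling for the hole, until the bent leg has ridden over the axle and snapped closed round it and the red grip sits on the axle. Be gentle (never more than 25 N on the drum or the clip), let go, and leave the bowl, the onion and the jar where they are.

Things in the scene. Friction and masses are not known exactly. Their poses are not given: they have to be found in the camera images.
- shredder: Blue hand-cranked drum shredder, fixed. Origin 112 mm below the axle's top, 0 to 6 mm below the table's top (soft feet); z up, x along the level axle to the blue pillar (x 128 to 172, 147 mm high). Axle: 24 mm steel, axis at z = 100; free end at x = -34, but it floats endwise (stiffly, 8 N): end and hole stand up to 7 mm either way. Hole: 6.6 mm square, x = -7 to 7, y = 0, straight down.
- drum (a joint): How far the steel drum stands out (to the shredder's -x) from its brass stop collar, m: 0 is home, starts at 0.027 to 0.040. Slides stiffly (about 4 N), stays where left. Drum 84 mm across, 60 mm long, coaxial; home, its flat front face is at x = 32 mm and its black hub (34 mm across) reaches to x = 16; till then the hub hides the hole. Push the face above the hub, towards +x.
- clip: Loose R-clip, 5 mm steel wire with red grip, about 45 g. Origin on the straight leg's axis at the grip's underside; z up, clip's plane y-z. Grip to hold: x -7 to 7, y -8 to 18, z 0 to 34 mm. Straight leg down to z = -48, blunt tip. Bent leg on the +y side. Fitted: leg down the hole, upright, clip's x along the axle (either way round), grip's underside on the axle at its z = 112 mm.
- bent_leg (a joint): How far the clip's bent leg is sprung open, rad, 0 closed. It bows to y = 15 mm at z = -12, pinches in to y = 8 at z = -27, flares to y = 17 at its tip, z = -40 mm. It meets the axle with the straight leg about 18 mm in, takes about 5 N to press over, opens to about 0.2 until 15 mm before home, then draws itself in; it also pulls up to 10 N sideways.
- clip_block: Fixed wooden block, 60 mm (x) by 90 mm (y, -36 to 54 mm), top 60 mm above the table (its origin is under it on the table). The clip starts loosely in its slot, upright, the grip's underside on the block's top, its origin within 3 mm of straight above the block's. Slot 9 mm wide in x, y -6 to 24 mm, 52 mm deep. Lift the clip straight up 50 mm to clear it.
- garlic_bowl: Bystander: dark metal bowl with garlic, 124 mm across, 52 mm high, origin under its centre.
- onion: Bystander: red onion, 66 mm across, 62 mm high, origin under its centre.
- pepper_jar: Bystander: amber jar, 48 mm across, 75 mm high, origin under its centre.
Things that resemble listed ones, but are neither listed nor needed, are in the scene too. There is more than one size of the clip; the job needs the middle-sized.

How it is judged:
By the outcome, as a careful person would: the job done as asked, in the order asked, and still so for the second after the job is handed in, with the robot touching nothing.
It also fails if it takes over 67 s, if anything falls off the work surface, if the arm or the gripper's body presses on something with over 40 N, if the wrist force passes 120 N, or if a joint passes its speed limit or range.

## Robot

A 6-joint arm with a two-finger parallel gripper is mounted at the origin on the work surface. World frame = base frame: x ahead of the robot, y to its left, z up, the work surface at z = 0. Lengths are in mm, angles in rad, forces in N, time in s.
With the tool pointing down it reaches from about 275 to 1000 mm from the base axis. Payload 8.4 kg.
Tool frame: the origin (TCP) lies between the finger pads; the fingertips stand 22 mm ahead of it and the grasp point (between the pads) lies 3 mm ahead of it; z points along the fingers, y is the line along which they close (so a half turn about z gives the same grasp; the last joint's range is limited). The gripper opens to 85 mm and grips with 20 to 120 N. Pads are 22 mm wide; open, the fingers measure 114 mm over their backs; the gripper's body (76 mm by 85 mm) begins 54 mm behind the grasp point. The pads swing forward as they close: fully open they stand 13 mm farther back than shut.
Start: joints at [-1.205, 0.353, 1.633, -0, 1.155, -0.002], TCP at [224.726, -583.204, 253.281] pointing down, gripper open.
Joint ranges: [-2.63, 2.63], [-0.92, 2.1], [0.06, 2.66], [-1.3, 4.44], [0, 2.69], [-3.02, 3.02]. Speed limits (rad/s): [2.22, 2.22, 2.79, 3.14, 3.14, 3.14].

## Interface

Orientations are given as [roll, pitch, yaw] about the fixed x, y, z axes, in that order (R = Rz(yaw) Ry(pitch) Rx(roll)).
In Python, from rig import r, grab_frame gives the robot as it stands.
- The arm moves only by the shell command python3 -m inch 'ROWS' [FORCE]. ROWS is JSON, a list of rows, each a list of 7 numbers: the turn, a rotation vector about the tool's x, y, z as a fraction of full scale, then the shift along the tool's x, y, z as a fraction of full scale, then the closure, from 0 (fully open) to 1 (shut). In form: [[rx, ry, rz, dx, dy, dz, fingers], ...]. A call has 1 to 8 rows; each row shifts and turns the commanded pose from where the row before left it, along the tool's axes as they then stand; what a row does not reach is not made up. Full scale, the value 1, is 2.5 cm for a shift and pi rad for a turn. A row lasts 1/12 s, in which the tool goes at most 41.7 mm and 7.16 degrees, less where a joint would pass 70% of its speed; a pose out of reach is approached as far as the arm can. A call with a number of a shift or a turn outside -1 to 1 is refused whole. A call with a gripper value outside its range is refused whole. The fingers move at their own pace and stop on an object; FORCE is the grip in N (left out, the last holds). Time passes only in rows, so rows that do not move let the fingers close. It gives the time, the measured TCP pose, the force, the opening and the grip force at its end, in the units of the state.
- r.sense(): the state, without advancing time (a new reading comes with each control period).
- grab_frame(name): name is "scene" or "top" or "wrist"; returns a dict with "pixels" (480x640x3 uint8, red, green, blue), "z_map" (480x640 float32, mm along the optical axis (not along the pixel's ray), 0 where there is no reading), "vertical_fov" (degrees; the focal length in pixels is half the picture's height over the tangent of half this angle, whatever the lens; pixels are square), "cx", "cy" (the principal point, pixels), "dist" ([k1, k2, p1, p2, k3] as OpenCV has them; the pictures are not rectified), "cam_to_world" (4x4, takes a point from camera to world coordinates). Camera axes: x right, y down, z forward; pixel columns grow to the right and rows downward; lengths in mm; the calibration is good to about 2 mm. A picture is of the moment at which its call begins.
- r.sign_off(): hands the job in; it is judged then, once.
The state is a dict: "clock": time; "qpos": joint angles; "qvel": joint speeds; "joint_efforts": joint torques, N m; "eef_pos": TCP position; "tcp_rot": TCP orientation; "contact_force": force on the tool from outside, world axes, zero at the start; "wrist_torque": the same for the moment, N m; "opening": opening from 0.0 (shut) to 1.0 (fully open); "grasp_force": force on a finger pad.
Only numpy, scipy, OpenCV 4.12 (cv2) and the standard library are available. Lean on these libraries where they do the work, as an engineer would, in place of code of your own. Each camera call takes 0.05 s, during which the arm holds its last target. There are 200 camera calls.

## Working session

There is one attempt and no reset: what is moved stays moved. The work goes in short steps, Python scripts to look and compute and a shell command to move; the robot and the scene stay as the last step left them, time stands still between calls to the robot, and variables do not carry over. Pictures are saved under pics/ and viewed, at most 10 in all, crops included, and the job is handed in when it is done.

```bash
ls; mkdir -p pics
python3 - <<'E'
from rig import r, grab_frame
import cv2,numpy as np,pickle
for n in ("scene","top"):
    f=grab_frame(n); pickle.dump(f,open(n+".pkl","wb"))
    cv2.imwrite(f"pics/{n}0.png",f["pixels"][:,:,::-1])
    print(n,f["vertical_fov"],f["cx"],f["cy"],f["dist"],np.round(f["cam_to_world"],3).tolist(),(f["z_map"]>0).mean())
print(r.sense())
E
```

```text
pics
scene 55.14463779976679 326.16912904560263 234.9435965023787 [0.03627836 0.         0.         0.         0.        ] [[-0.895, 0.257, -0.365, 846.257], [0.446, 0.508, -0.736, 587.956], [-0.004, -0.822, -0.57, 457.693], [0.0, 0.0, 0.0, 1.0]] 0.9960677083333334
top 48.7728937671102 314.2202008175683 243.64948161776948 [-0.05967493  0.          0.          0.          0.        ] [[-0.02, -0.978, 0.206, 418.424], [-1.0, 0.019, -0.009, 114.667], [0.005, -0.206, -0.979, 892.169], [0.0, 0.0, 0.0, 1.0]] 0.9958984375
{'clock': 0.1, 'qpos': array([-1.20537869e+00,  3.53588276e-01,  1.63403602e+00, -1.55665894e-05,
        1.15520511e+00, -2.36354703e-03]), 'qvel': array([ 0.00066934, -0.00078925, -0.00238577, -0.0010483 ,  0.00195544,
       -0.00055476]), 'joint_efforts': array([-1.12307216e-04, -6.06356978e+01, -3.42818892e+01,  9.14506700e-05,
        3.83118328e-03,  1.07836368e-05]), 'eef_pos': array([ 224.59437373, -582.83529076,  252.64103778]), 'tcp_rot': array([-3.14035588e+00,  1.13105955e-05,  3.67787489e-01]), 'contact_force': array([-0.10037743,  0.81522884,  0.60575959]), 'wrist_torque': array([-0.00776631,  0.01504771,  0.03422191]), 'grasp_force': 0.0, 'opening': 1.002868746879233}
```

View pics/scene0.png

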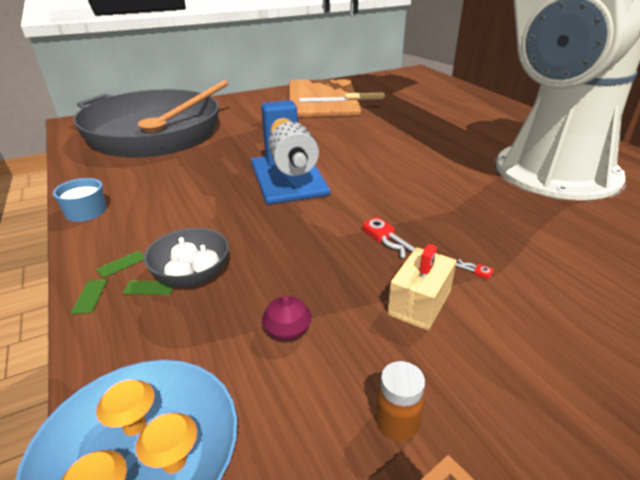

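View pics/top0.png

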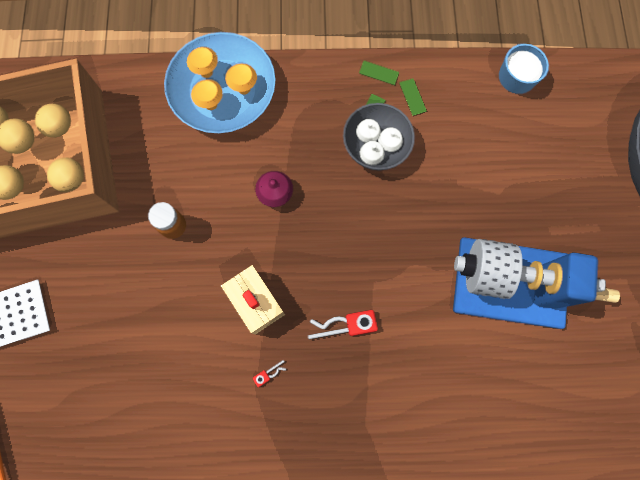

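```bash
cat > h.py <<'E'
import cv2,numpy as np,pickle
def cloud(f):
    h,w=f["z_map"].shape; fl=h/2/np.tan(np.radians(f["vertical_fov"])/2)
    K=np.array([[fl,0,f["cx"]],[0,fl,f["cy"]],[0,0,1.]])
    v,u=np.mgrid[:h,:w]; p=np.stack([u,v],-1).reshape(-1,1,2).astype(float)
    n=cv2.undistortPoints(p,K,np.array(f["dist"])).reshape(h,w,2)
    z=f["z_map"]; c=np.dstack([n*z[...,None],z]); T=np.array(f["cam_to_world"])
    return c@T[:3,:3].T+T[:3,3]
def hsv(f): return cv2.cvtColor(f["pixels"],cv2.COLOR_RGB2HSV)
def rect(P): 
    (c,s,a)=cv2.minAreaRect(P[:,:2].astype(np.float32)); return np.round(c,1),np.round(s,1),round(a,2)
E
python3 - <<'E'
from h import *
out=[]
for n in ("top","scene"):
    f=pickle.load(open(n+".pkl","rb")); X=cloud(f); H=hsv(f)
    Z=X[...,2]; v,u=np.mgrid[:480,:640]
    box=(u>440)&(u<630)&(v>225)&(v<345) if n=="top" else (u>245)&(u<335)&(v>95)&(v<205)
    bl=(H[...,0]>95)&(H[...,0]<125)&(H[...,1]>130)&box
    print(n,"table z",np.median(Z[(abs(X[...,0]-450)<150)&(abs(X[...,1])<300)]))
    for nm,m in (("base",bl&(Z<40)),("pillar",bl&(Z>135)),("drum",box&~bl&(Z>70)&(H[...,1]<60)),("hub",box&(H[...,2]<60)&(Z>60))):
        P=X[m]; 
        if len(P)>5: print(nm,len(P),rect(P),np.percentile(P[:,2],[5,50,95]).round(1))
    bb=(u>200)&(u<300)&(v>250)&(v<345) if n=="top" else (u>380)&(u<460)&(v>235)&(v<335)
    red=((H[...,0]<8)|(H[...,0]>172))&(H[...,1]>190)&(H[...,2]>100)&bb&(Z>62)
    wood=(H[...,0]>12)&(H[...,0]<35)&bb&(Z>52)&(Z<68)&(H[...,2]>150)
    for nm,m in (("red",red),("wood",wood)):
        P=X[m]; print(nm,len(P),rect(P),np.percentile(P[:,2],[5,50,95]).round(1),P.mean(0).round(1))
    if n=="top":
        a=cv2.resize(f["pixels"][235:335,445:625],None,fx=4,fy=4,interpolation=cv2.INTER_CUBIC)[:, :720]
        # axle scan: pixel rows
        for uu in range(452,570,4):
            col=Z[235:300,uu]; k=col.argmax(); p=X[235+k,uu]; print(uu,235+k,p.round(1),f["pixels"][235+k,uu])
    else: a=cv2.resize(f["pixels"][90:210,240:340],None,fx=4,fy=4,interpolation=cv2.INTER_CUBIC)
    out.append(cv2.resize(a,(400,int(a.shape[0]*400/a.shape[1]))))
h=max(o.shape[0] for o in out)
cv2.imwrite("pics/crop1.png",np.hstack([cv2.copyMakeBorder(o,0,h-o.shape[0],0,0,0) for o in out])[:,:,::-1])
E
```

```text
top table z 0.19545628197181486
base 3613 (array([ 530.1, -225.6]), array([189.4, 129.3]), 79.94) [14.3 17.5 20.6]
pillar 1400 (array([489.6, -94. ]), array([ 73.7, 434.7]), 9.23) [138.1 144.1 146.9]
drum 3567 (array([ 517. , -102.6]), array([125.6, 460.3]), 9.14) [ 98.5 125.1 140.1]
hub 234 (array([479.8, -16.5]), array([ 33.4, 287.6]), 31.7) [ 99.5 111.8 115.8]
red 58 (array([503.6, 206.4]), array([24.8, 12.8]), 35.04) [78.3 92.2 95.2] [500.7 202.4  90.4]
wood 1961 (array([507.9, 207.9]), array([90.6, 60. ]), 32.72) [57.2 59.6 61.9] [507.4 207.5  59.6]
452 235 [ 616.  -132.2    3.9] [118  75  52]
456 267 [ 543.9 -106.7  104.4] [160 164 169]
460 261 [ 551.8 -111.6  111.1] [226 229 233]
464 265 [418.4 114.7 892.2] [218 220 225]
468 262 [ 549.  -121.7  117.5] [46 44 48]
472 261 [ 550.5 -128.2  116.7] [41 42 46]
476 265 [418.4 114.7 892.2] [85 88 90]
480 273 [ 529.2 -132.2  136.8] [195 199 203]
484 257 [ 551.8 -138.5  141.5] [222 225 229]
488 261 [ 545.6 -143.4  142.9] [100 102 109]
492 263 [ 542.7 -149.5  141.6] [223 226 230]
496 265 [ 539.7 -155.2  141.3] [224 228 231]
500 270 [ 532.
[... 651 characters left out ...]
89]
560 279 [418.4 114.7 892.2] [245 211 110]
564 293 [ 497.5 -255.8  133. ] [ 45  84 136]
568 288 [ 503.6 -258.2  141.9] [ 60 111 182]
scene table z 0.47849603220396375
base 2036 (array([ 534.8, -220.5]), array([184.7, 125.5]), 79.77) [ 9.  17.8 19.6]
pillar 336 (array([666.9, 152. ]), array([940.6,  66.1]), 71.66) [136.  143.1 145.7]
drum 1927 (array([652.6, 155.8]), array([942. ,  97.9]), 71.79) [ 76.5 113.5 139.1]
hub 63 (array([693. , 231.5]), array([775.5,  25.5]), 68.62) [ 95.9 111.1 115.1]
red 269 (array([674.1, 390.4]), array([523.9,  16.5]), 47.13) [66.4 88.7 95. ] [513.2 215.   86.1]
wood 1806 (array([510.3, 210.1]), array([93.7, 60.6]), 33.16) [54.5 59.5 61.1] [517.2 217.5  59.1]
```

View pics/crop1.png

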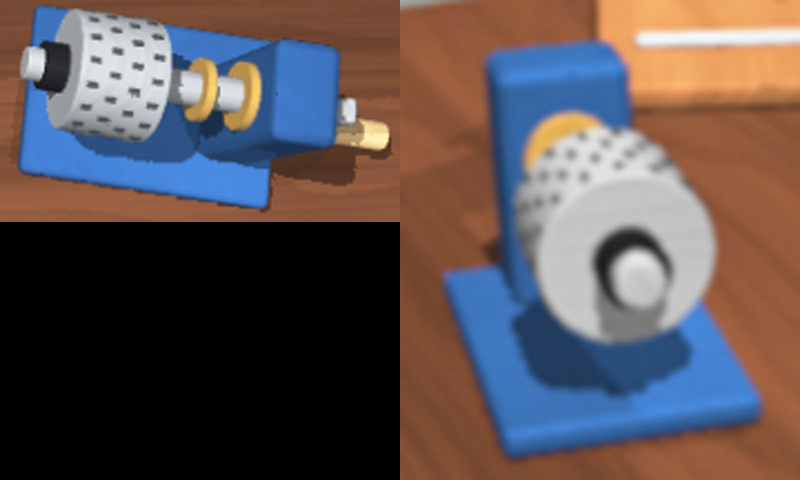

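Run:
```python
from h import *
for n in ("top","scene"):
    f=pickle.load(open(n+".pkl","rb")); X=cloud(f); H=hsv(f)
    Z=X[...,2]; ok=f["z_map"]>0; v,u=np.mgrid[:480,:640]
    box=(u>440)&(u<630)&(v>225)&(v<345) if n=="top" else (u>245)&(u<335)&(v>95)&(v<205)
    box&=ok
    bl=(H[...,0]>95)&(H[...,0]<125)&(H[...,1]>130)&box
    def sh(nm,m):
        P=X[m]; print(n,nm,len(P),*rect(P),np.percentile(P[:,2],[5,50,95]).round(1),P.mean(0).round(1))
    sh("base",bl&(Z<40)); sh("pillar",bl&(Z>138)); sh("drumtop",box&~bl&(Z>130)&(Z<144)&(H[...,1]<80)&(X[...,1]>-210))
    bb=(u>200)&(u<300)&(v>250)&(v<345) if n=="top" else (u>380)&(u<460)&(v>235)&(v<335)
    bb&=ok
    sh("red",((H[...,0]<8)|(H[...,0]>172))&(H[...,1]>170)&(H[...,2]>90)&bb&(Z>84)); sh("wood",(H[...,0]>12)&(H[...,0]<35)&bb&(Z>56)&(Z<63)&(H[...,2]>150))
    # along-axle profile: coords in axle frame
    d=np.array([-np.sin(np.radians(10.1)),-np.cos(np.radians(10.1))]); s=np.array([-d[1],d[0]])
    m=box&(Z>85)&(Z<150); P=X[m]; a=P[:,:2]@d; b=P[:,:2]@s
    for lo in range(0,190,6):
        k=(a>lo)&(a<=lo+6)
        if k.sum()>3: print(lo,k.sum(),P[k,2].max().round(1),(b[k].min()).round(1),b[k].max().round(1))
```

```text
top base 3613 [ 530.1 -225.6] [189.4 129.3] 79.94 [14.3 17.5 20.6] [ 507.2 -219.3   17.7]
top pillar 1302 [ 520.3 -281.1] [43.2 68.4] 80.41 [139.8 144.1 146.5] [ 519.6 -279.6  143.8]
top drumtop 1471 [ 541.5 -164.7] [60.7 60. ] 79.06 [130.9 137.3 140.7] [ 540.3 -163.6  136.6]
top red 145 [503.8 206.5] [25.1 12.9] 34.99 [90.4 93.1 95.7] [503.4 206.1  93.2]
top wood 1929 [507.9 207.9] [90.6 60. ] 32.74 [57.3 59.6 61.7] [507.4 207.5  59.6]
6 63 111.4 550.6 573.2
12 60 112.6 550.6 572.6
18 109 117.5 545.4 579.5
24 89 117.4 544.9 577.2
30 92 116.8 544.9 578.9
36 538 141.5 520.3 603.3
42 222 142.9 519.3 602.1
48 232 143.0 519.4 602.6
54 234 142.9 519.9 603.9
60 221 141.8 519.8 602.1
66 225 143.1 519.3 601.1
72 225 141.5 518.7 601.7
78 225 142.2 519.7 601.3
84 229 142.8 519.6 603.3
90 222 141.1 519.7 603.8
96 31 139.9 522.3 595.4
108 56 112.6 550.2 571.8
114 61 111.3 549.8 573.2
120 62 111.7 549.6 573.8
126 211 121.5 538.9 583.6
132 74 123.0 540.0 582.5
138 38 114.6 549.3 572.0
144 61 112.7 549.5 573.6
150 60 112.7 549.6 572.4
156 264 124.0 537.8 585.3
162 569 145.8 528.8 594.8
168 261 147.
[... 401 characters left out ...]
[28.2 14.3] 39.9 [85.9 93.6 95.1] [509.1 211.6  92.4]
scene wood 1653 [510.3 210.1] [93.6 60.5] 33.05 [57.8 59.6 61.1] [515.9 216.1  59.5]
0 5 109.6 553.3 568.3
6 126 111.1 552.1 574.8
12 23 114.2 550.1 576.7
18 106 115.7 547.6 579.7
24 29 116.1 550.7 579.9
30 517 139.6 522.6 604.2
36 373 141.1 522.2 604.9
42 63 141.4 526.7 606.1
48 53 140.1 535.5 604.6
54 68 140.5 529.1 605.2
60 52 140.5 541.0 604.3
66 65 141.3 529.8 605.2
72 56 140.5 526.8 605.8
78 62 140.3 526.8 605.1
84 49 139.9 531.5 605.0
90 25 139.8 534.4 603.4
150 18 122.3 553.9 583.6
156 155 144.2 532.9 594.3
162 468 145.0 530.0 599.2
168 88 145.6 528.3 599.8
174 46 145.6 531.4 600.0
180 44 145.7 535.4 599.7
186 42 145.0 530.0 600.0
```

```bash
python3 -m inch '[[0,0,-0.0365,0,0,0,1],[0,0,-0.0365,0,0,0,1],[0,0,-0.0365,0,0,0,1],[0,0,-0.0365,0,0,0,1],[0,0,-0.0365,0,0,0,1],[0,0,-0.0365,0,0,0,1],[0,0,-0.0365,0,0,0,1],[0,0,-0.0365,0,0,0,1]]' 30
python3 -m inch '[[0,0,-0.0355,0,0,0,1],[0,0,0,0.8,0.4,0,1],[0,0,0,0.8,0.4,0,1],[0,0,0,0.8,0.4,0,1],[0,0,0,0.8,0.4,0,1],[0,0,0,0.8,0.4,0,1],[0,0,0,0.8,0.4,0,1],[0,0,0,0.8,0.4,0,1]]'
python3 -m inch '[[0,0,0,0.8,0.4,0,1],[0,0,0,0.8,0.4,0,1],[0,0,0,0.8,0.4,0,1],[0,0,0,0.8,0.4,0,1],[0,0,0,0.8,0.4,0,1],[0,0,0,0.8,0.4,0,1],[0,0,0,0.8,0.4,0,1],[0,0,0,0.8,0.4,0,1]]'
cat >> h.py <<'E'
A=np.radians(10.1); D=np.array([-np.sin(A),-np.cos(A)]); S=np.array([np.cos(A),-np.sin(A)])
def st():
    from rig import r
    s=r.sense(); p=s["eef_pos"]; F=s["contact_force"]
    print("t",round(s["clock"],2),"a,b,z",np.round([p[:2]@D,p[:2]@S,p[2]],2),"rpy",np.degrees(s["tcp_rot"]).round(2),"F a,b,z",np.round([F[:2]@D,F[:2]@S,F[2]],2),"open",round(s["opening"],3),"grip",round(s["grasp_force"],1))
E
echo 'from h import st; st()' > s.py; python3 s.py
```

```text
clock: 0.77
eef_pos: [224.6, -582.9, 252.8]
tcp_rot: [-3.141, -0.001, 1.291]
contact_force: [0.3, 0.5, 0.4]
opening: 0.0
grasp_force: 0.0
clock: 1.43
eef_pos: [318.3, -456.3, 252.9]
tcp_rot: [-3.141, -0.0, 1.397]
contact_force: [0.8, 0.1, 0.4]
opening: 0.0
grasp_force: 0.0
clock: 2.1
eef_pos: [424.8, -312.7, 253.1]
tcp_rot: [-3.141, -0.0, 1.397]
contact_force: [0.1, -1.8, -0.7]
opening: -0.001
grasp_force: 0.0
t 2.1 a,b,z [233.34 473.02 253.05] rpy [-1.7997e+02 -1.0000e-02  8.0020e+01] F a,b,z [ 1.73  0.37 -0.67] open -0.001 grip 0.0
```

```bash
python3 -m inch '[[0,0,0,0.8,0.32,0,1],[0,0,0,0.8,0.32,0,1],[0,0,0,0.8,0.32,0,1],[0,0,0,0.8,0.32,0,1],[0,0,0,0.8,0.32,0,1],[0,0,0,0.8,0.32,0,1],[0,0,0,0.8,0.32,0,1],[0,0,0,0.8,0.32,0,1]]' >/dev/null
python3 -m inch '[[0,0,0,0.8,0.32,0,1],[0,0,0,0.8,0.33,0,1],[0,0,0,0.76,0.34,0,1],[0,0,0,0,0,0,1],[0,0,0,0,0,0,1]]' >/dev/null; python3 s.py
python3 - <<'E'
from h import *
from rig import grab_frame
f=grab_frame("wrist"); pickle.dump(f,open("w1.pkl","wb")); cv2.imwrite("pics/w1.png",f["pixels"][:,:,::-1])
X=cloud(f); ok=f["z_map"]>0
a=X[...,:2]@D; b=X[...,:2]@S; Z=X[...,2]
m=ok&(Z>90)&(Z<150)&(a<220)&(a>-30)&(b>500)&(b<630)
for lo in range(-10,200,4):
    k=m&(a>lo)&(a<=lo+4)
    if k.sum()>20: print(lo,k.sum(),np.percentile(Z[k],99).round(1),np.percentile(b[k],[1,99]).round(1))
E
```

```text
t 3.18 a,b,z [ 14.56 561.08 252.88] rpy [-1.7995e+02  1.0000e-02  8.0130e+01] F a,b,z [0.73 0.79 0.68] open -0.001 grip 0.0
6 108 107.9 [554.6 573.3]
10 257 110.1 [552.6 575.6]
14 193 110.0 [552.5 575.6]
18 379 114.4 [548.2 580.3]
22 261 115.1 [547.6 580.6]
26 270 115.2 [547.6 580.7]
30 257 115.1 [547.5 580.8]
34 2267 138.2 [525.1 602.9]
38 714 139.9 [524.6 603.9]
42 704 140.5 [521.9 604. ]
46 494 138.9 [524.4 603.9]
50 415 138.2 [524.8 602.8]
54 418 137.8 [523.4 605. ]
58 263 134.2 [522.4 605.3]
62 203 133.4 [522.5 604.8]
66 165 130.7 [523.8 603.8]
70 191 130.4 [521.6 606.5]
74 162 129.6 [521.6 606.5]
78 127 129.2 [523.5 603.4]
82 152 128.3 [522.  605.9]
86 123 127.9 [521.8 606.1]
90 79 125.6 [522.4 605.5]
94 30 122.7 [523.8 604.7]
154 47 111.9 [558.  566.7]
158 204 121.8 [557.3 567.5]
162 202 131.6 [556.7 568.2]
```

View pics/w1.png

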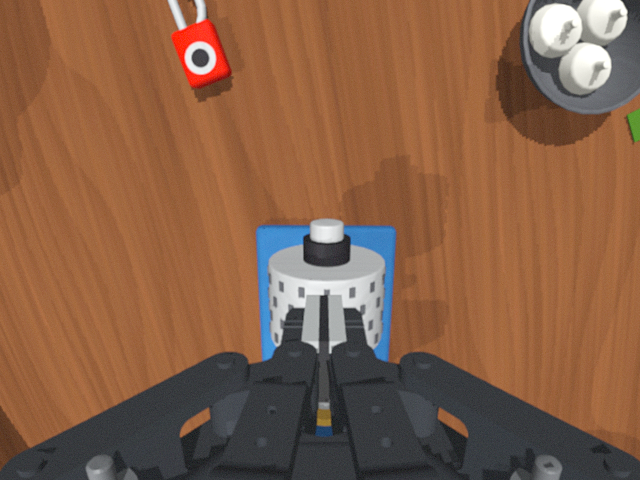

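```bash
python3 -m inch '[[0,0,0,0,0.08,0.72,1],[0,0,0,0,0,0.72,1],[0,0,0,0,0,0.72,1],[0,0,0,0,0,0.72,1],[0,0,0,0,0,0.72,1],[0,0,0,0,0,0.7,1],[0,0,0,0,0,0,1]]' >/dev/null; python3 s.py
python3 -m inch '[[0,0,0,-0.12,0,0,1],[0,0,0,-0.12,0,0,1],[0,0,0,-0.12,0,0,1]]' >/dev/null; python3 s.py
python3 -m inch '[[0,0,0,-0.1,0,0,1],[0,0,0,-0.1,0,0,1],[0,0,0,-0.1,0,0,1],[0,0,0,-0.1,0,0,1]]' >/dev/null; python3 s.py
```

```text
t 3.82 a,b,z [ 16.28 560.55 142.68] rpy [-179.68    0.     79.96] F a,b,z [-1.04 -1.24 -0.48] open 0.004 grip 0.0
t 4.07 a,b,z [ 24.96 563.87 147.08] rpy [1.7989e+02 1.0000e-02 8.0010e+01] F a,b,z [-0.54  0.06 -0.13] open -0.003 grip 0.0
t 4.4 a,b,z [ 34.15 563.73 146.46] rpy [ 1.7992e+02 -2.0000e-02  8.0030e+01] F a,b,z [-4.18  0.32  2.77] open -0.002 grip 2.3
```

```bash
python3 -m inch '[[0,0,0,-0.1,0,0,1],[0,0,0,-0.1,0,0,1],[0,0,0,-0.1,0,0,1],[0,0,0,-0.1,0,0,1]]' >/dev/null; python3 s.py
python3 -m inch '[[0,0,0,-0.1,0,0,1],[0,0,0,-0.06,0,0,1],[0,0,0,-0.06,0,0,1]]' >/dev/null; python3 s.py
python3 -m inch '[[0,0,0,-0.04,0,0,1],[0,0,0,-0.04,0,0,1]]' >/dev/null; python3 s.py
python3 -m inch '[[0,0,0,-0.04,0,0,1],[0,0,0,-0.04,0,0,1]]' >/dev/null; python3 s.py
```

```text
t 4.73 a,b,z [ 44.43 563.37 145.82] rpy [179.98  -0.    80.03] F a,b,z [-5.46  1.17  2.11] open -0.002 grip 2.3
t 4.98 a,b,z [ 49.98 563.29 145.76] rpy [179.99   0.    80.01] F a,b,z [-4.55  1.79  2.17] open -0.003 grip 2.2
t 5.15 a,b,z [ 51.86 563.27 145.76] rpy [179.99   0.    80.02] F a,b,z [-4.33  1.95  2.71] open -0.001 grip 2.1
t 5.32 a,b,z [ 53.81 563.3  145.77] rpy [179.99   0.    80.03] F a,b,z [-3.38  1.13  2.55] open 0.003 grip 2.1
```

```bash
for i in 1 2 3; do :; done; python3 -m inch '[[0,0,0,-0.04,0,0,1],[0,0,0,-0.02,0,0,1]]' >/dev/null; python3 s.py
python3 -m inch '[[0,0,0,-0.02,0,0,1],[0,0,0,-0.02,0,0,1]]' >/dev/null; python3 s.py
python3 -m inch '[[0,0,0,-0.02,0,0,1],[0,0,0,-0.02,0,0,1]]' >/dev/null; python3 s.py
```

```text
t 5.48 a,b,z [ 55.34 563.26 145.74] rpy [180.     0.    80.02] F a,b,z [-4.14  2.07  3.03] open 0.004 grip 2.1
t 5.65 a,b,z [ 56.29 563.32 145.77] rpy [179.99   0.    80.02] F a,b,z [-4.24  2.74  2.23] open -0.003 grip 2.1
t 5.82 a,b,z [ 57.27 563.26 145.75] rpy [180.    -0.    80.02] F a,b,z [-3.39  2.74  1.94] open 0.0 grip 2.1
```

```bash
python3 -m inch '[[0,0,0,-0.02,0,0,1],[0,0,0,-0.02,0,0,1]]' >/dev/null; python3 s.py
python3 -m inch '[[0,0,0,-0.02,0,0,1],[0,0,0,-0.02,0,0,1]]' >/dev/null; python3 s.py
```

```text
t 5.98 a,b,z [ 58.22 563.27 145.78] rpy [ 1.800e+02 -1.000e-02  8.002e+01] F a,b,z [-9.17  3.29  1.55] open -0.003 grip 4.1
t 6.15 a,b,z [ 58.29 563.29 145.78] rpy [ 1.800e+02 -1.000e-01  7.998e+01] F a,b,z [-13.06   2.72   2.66] open -0.004 grip 6.4
```

```bash
python3 -m inch '[[0,0,0,0.1,0,0,1],[0,0,0,0.4,0,0,1],[0,0,0,0.4,0,-0.4,1],[0,0,0,0.4,0,-0.8,1],[0,0,0,0.6,0,-0.8,1],[0,0,0,0,0,-0.8,1],[0,0,0,0,0,0,1],[0,0,0,0,0,0,0]]' ; python3 s.py
python3 - <<'E'
from h import *
from rig import grab_frame
f=grab_frame("wrist"); pickle.dump(f,open("w2.pkl","wb"))
f2=grab_frame("top"); pickle.dump(f2,open("t2.pkl","wb"))
c=cv2.resize(f["pixels"][180:330,240:410],None,fx=3.5,fy=3.5,interpolation=cv2.INTER_CUBIC); cv2.imwrite("pics/w2.png",c[:,:,::-1])
X=cloud(f); ok=f["z_map"]>0
a=X[...,:2]@D; b=X[...,:2]@S; Z=X[...,2]
m=ok&(Z>85)&(Z<150)&(a<220)&(a>-30)&(b>500)&(b<630)
for lo in range(-6,90,3):
    k=m&(a>lo)&(a<=lo+3)
    if k.sum()>20: print(lo,k.sum(),np.percentile(Z[k],99).round(1),np.percentile(b[k],[1,99]).round(1))
E
```

```text
clock: 6.82
eef_pos: [552.9, -109.8, 217.3]
tcp_rot: [3.139, 0.0, 1.398]
contact_force: [0.8, 0.4, -0.6]
opening: 0.128
grasp_force: 0.0
t 6.82 a,b,z [ 11.14 563.57 217.3 ] rpy [1.7987e+02 3.0000e-02 8.0070e+01] F a,b,z [-0.5   0.77 -0.62] open 0.128 grip 0.0
9 415 109.6 [553.3 575. ]
12 186 110.2 [552.1 575.6]
15 176 110.2 [552.7 575.7]
18 179 110.3 [552.8 575.7]
21 173 109.8 [552.7 575.8]
24 174 110.1 [552.7 575.8]
27 178 109.7 [552.6 575.9]
30 173 109.6 [552.6 576. ]
33 167 109.8 [552.5 576. ]
36 159 109.7 [552.5 575.3]
39 142 109.3 [552.4 575.4]
42 92 109.7 [552.5 575.4]
45 206 109.7 [556.4 573.3]
48 126 110.2 [556.4 573.4]
51 222 114.8 [556.4 573.4]
54 132 115.2 [556.6 573.2]
57 119 114.9 [556.5 573.3]
60 114 114.8 [556.5 573.3]
63 126 114.8 [556.4 573.4]
66 256 136.8 [524.  603.4]
69 855 139.5 [523.1 604.9]
72 137 140.2 [522.5 605.7]
75 160 140.6 [521.2 606.7]
78 142 140.8 [521.9 606.7]
81 131 139.8 [555.9 573.8]
84 149 140.1 [555.5 574.2]
87 157 140.3 [555.2 574.5]
```

View pics/w2.png

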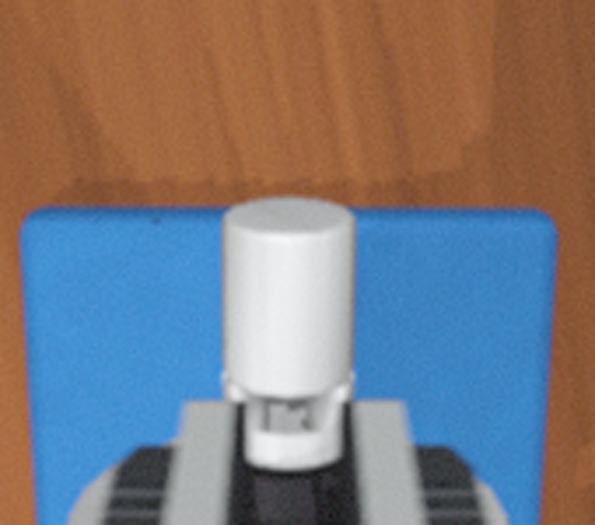

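Run:
```python
from h import *
w=pickle.load(open("w2.pkl","rb")); t=pickle.load(open("t2.pkl","rb"))
a=cv2.resize(w["pixels"][275:325,295:345],(500,500),interpolation=cv2.INTER_NEAREST)
b=cv2.resize(t["pixels"][250:280,450:480],(300,300),interpolation=cv2.INTER_NEAREST)
b=cv2.copyMakeBorder(b,0,200,0,0,0)
cv2.imwrite("pics/c3.png",np.hstack([a,b])[:,:,::-1])
```

```text
(no output)
```

View pics/c3.png

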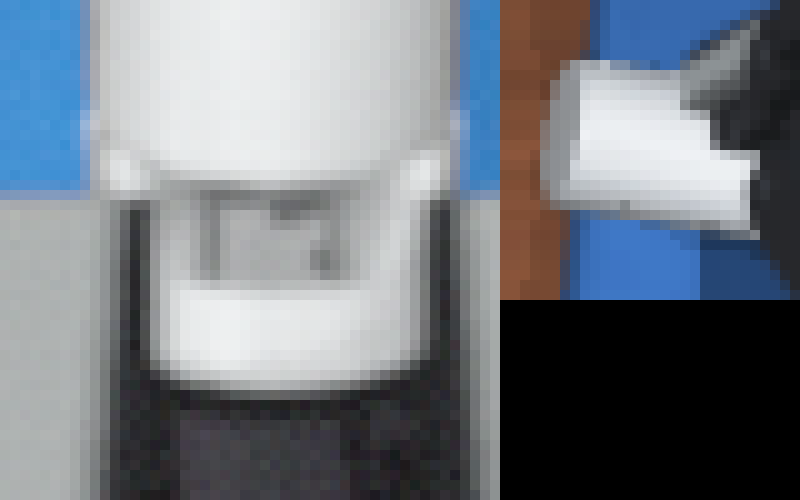

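```bash
cat >> h.py <<'E'
def ray(f,u,v,z):
    fl=240/np.tan(np.radians(f["vertical_fov"])/2); K=np.array([[fl,0,f["cx"]],[0,fl,f["cy"]],[0,0,1.]])
    n=cv2.undistortPoints(np.array([[[u,v]]],float),K,np.array(f["dist"])).ravel()
    T=np.array(f["cam_to_world"]); d=T[:3,:3]@[n[0],n[1],1]; o=T[:3,3]
    p=o+d*(z-o[2])/d[2]; return np.round([p[:2]@D,p[:2]@S,z],1)
E
python3 - <<'E'
from h import *
w=pickle.load(open("w2.pkl","rb")); t=pickle.load(open("t2.pkl","rb"))
o=np.array(w["cam_to_world"])[:3,3]; print("cam",o[:2]@D,o[:2]@S,o[2])
for u,v in((322.3,294),(322.3,303.5),(304,290),(341,290),(322,313.5),(316,299),(329,299)): print(u,v,ray(w,u,v,110.3),ray(w,u,v,111.5))
X=cloud(w); Z=X[...,2]
for v in range(284,316): print(v,[f"{x:.1f}" for x in (X[v,322,:2]@D,X[v,322,:2]@S,Z[v,322])], w["pixels"][v,322])
# end face edge in the top view
for u,v in((458,263),(457.5,262)): print("end top",ray(t,u,v,111))
E
```

```text
cam -61.65812196310655 563.9361132212283 337.14433696595506
322.3 294 [ 39.9 564.1 110.3] [ 39.3 564.1 111.5]
322.3 303.5 [ 46.2 564.1 110.3] [ 45.6 564.1 111.5]
304 290 [ 37.2 553.  110.3] [ 36.7 553.  111.5]
341 290 [ 37.2 575.5 110.3] [ 36.7 575.4 111.5]
322 313.5 [ 53.  563.9 110.3] [ 52.4 563.9 111.5]
316 299 [ 43.2 560.3 110.3] [ 42.6 560.3 111.5]
329 299 [ 43.2 568.2 110.3] [ 42.6 568.2 111.5]
284 ['34.1', '563.9', '108.4'] [234 237 237]
285 ['34.1', '563.9', '110.0'] [232 235 236]
286 ['35.4', '563.9', '108.4'] [233 234 236]
287 ['35.9', '563.9', '108.8'] [233 236 236]
288 ['36.2', '563.9', '109.6'] [231 235 236]
289 ['37.0', '563.9', '109.3'] [233 236 236]
290 ['38.2', '563.9', '108.1'] [234 236 237]
291 ['38.5', '563.9', '108.9'] [233 234 235]
292 ['39.2', '563.9', '108.7'] [221 223 224]
293 ['40.0', '563.9', '108.5'] [187 189 192]
294 ['47.0', '563.9', '94.3'] [129 132 130]
295 ['47.5', '563.9', '94.8'] [110 114 116]
296 ['47.6', '563.9', '96.1'] [129 131 132]
297 ['47.2', '563.9', '98.5'] [150 150 152]
298 ['47.3', '563.9', '100.0'] [169 170 174]
299 ['47.4', '563.9', '101.1'] [170 173 173]
300 ['47.5', '563.9', '102.4'] [170 173 172]
301 ['46.8', '563.9', '105.4'] [170 169 172]
302 ['46.9', '563.9', '106.6'] [172 174 173]
303 ['-61.7', '563.9', '337.1'] [179 182 183]
304 ['47.8', '563.9', '107.7'] [207 209 210]
305 ['48.1', '563.9', '108.5'] [228 230 232]
306 ['48.6', '563.9', '108.9'] [231 234 235]
307 ['48.9', '563.9', '109.6'] [229 231 232]
308 ['49.6', '563.9', '109.6'] [229 231 232]
309 ['50.1', '563.9', '110.1'] [228 231 231]
310 ['51.0', '563.9', '109.6'] [221 223 225]
311 ['52.3', '563.9', '108.3'] [217 217 219]
312 ['52.6', '563.9', '109.1'] [209 210 210]
313 ['53.5', '563.9', '108.8'] [182 184 185]
314 ['53.5', '563.9', '110.0'] [102 102  99]
315 ['53.7', '563.9', '110.9'] [36 35 36]
end top [ 10.4 559.4 111. ]
end top [  9.5 560.8 111. ]
```

```bash
python3 -m inch '[[0,0,0,0.8,-0.27,0,0],[0,0,0,0.8,-0.27,0,0],[0,0,0,0.8,-0.27,0,0],[0,0,0,0.8,-0.27,0,0],[0,0,0,0.8,-0.27,0,0],[0,0,0,0.8,-0.27,0,0],[0,0,0,0.8,-0.27,0,0],[0,0,0,0.8,-0.27,0,0]]'  >/dev/null
python3 -m inch '[[0,0,0,0.8,-0.27,0,0],[0,0,0,0.8,-0.27,0,0],[0,0,0,0.8,-0.27,0,0],[0,0,0,0.8,-0.27,0,0],[0,0,0,0.8,-0.27,0,0],[0,0,0,0.8,-0.27,0,0],[0,0,0,0.8,-0.27,0,0],[0,0,-0.0342,0.2,-0.1,0,0]]'  >/dev/null
python3 -m inch '[[0,0,-0.0342,0,0,0,0],[0,0,-0.0342,0,0,0,0],[0,0,-0.0342,0,0,0,0],[0,0,-0.0342,0,0,0,0],[0,0,-0.0342,0,0,0,0],[0,0,-0.0342,0,0,0,0],[0,0,0,0,0,0,0]]'
python3 - <<'E'
from h import *
from rig import grab_frame,r
f=grab_frame("wrist"); pickle.dump(f,open("w3.pkl","wb")); cv2.imwrite("pics/w3.png",f["pixels"][:,:,::-1])
X=cloud(f); H=hsv(f); ok=f["z_map"]>0; Z=X[...,2]
near=ok&(np.hypot(X[...,0]-505,X[...,1]-208)<60)
for nm,m in (("red",near&((H[...,0]<8)|(H[...,0]>172))&(H[...,1]>170)&(Z>86)),("wood",near&(H[...,0]>12)&(H[...,0]<35)&(Z>55)&(Z<63)&(H[...,2]>130))):
    P=X[m]; print(nm,len(P),*rect(P),P.mean(0).round(1),P[:,2].max(), np.argwhere(m).min(0),np.argwhere(m).max(0))
s=r.sense(); print(s["eef_pos"],np.degrees(s["tcp_rot"]))
E
```

```text
clock: 8.83
eef_pos: [502.3, 207.6, 214.6]
tcp_rot: [-3.139, -0.0, 2.153]
contact_force: [0.3, -0.5, 0.2]
opening: 0.998
grasp_force: 0.0
red 841 [492.7 197.8] [58.7 13.6] 36.21 [504.8 207.1  94.9] 206.82911229839704 [232 206] [359 348]
wood 9152 [509.8 207.7] [90.4 60.8] 32.59 [508.9 209.7  59.3] 62.973648680135454 [189 268] [273 398]
[502.41765842 207.64203582 214.76329642] [-1.79881547e+02 -1.43722992e-02  1.22998541e+02]
```

View pics/w3.png

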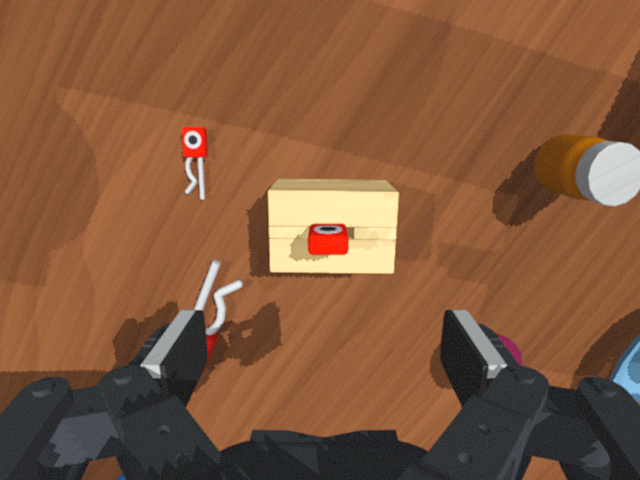

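Run:
```python
from h import *
f=pickle.load(open("w3.pkl","rb"))
X=cloud(f); H=hsv(f); ok=f["z_map"]>0; Z=X[...,2]; v,u=np.mgrid[:480,:640]
m=ok&(u>300)&(u<356)&(v>215)&(v<262)&((H[...,0]<8)|(H[...,0]>172))&(H[...,1]>150)
for lo,hi in((86,97),(91,97),(64,97)):
    P=X[m&(Z>lo)&(Z<hi)]; print(len(P),*rect(P),P.mean(0).round(1))
c=np.radians(33); Y=np.array([np.cos(c),np.sin(c)]); Xd=np.array([np.sin(c),-np.cos(c)])
P=X[m&(Z>64)&(Z<98)]; print("y",np.percentile(P[:,:2]@Y,[1,99]),"x",np.percentile(P[:,:2]@Xd,[1,99]))
print("tcp",np.array([502.4,207.64])@Y,np.array([502.4,207.64])@Xd)
```

```text
832 [506.2 207.4] [25.4 13.3] 33.8 [505.5 207.7  92.7]
761 [506.2 207.2] [25.1 13.1] 32.87 [505.7 207.3  93. ]
950 [506.2 207.4] [25.4 13.3] 33.8 [505.2 208.3  90.3]
y [524.88098687 549.35175695] x [ 95.31551612 108.02152826]
tcp 534.4369425663012 99.48509446336172
```

```bash
python3 -m inch '[[0,0,0,-0.08,0.1,0.7,0],[0,0,0,0,0,0.7,0],[0,0,0,0,0,0.7,0],[0,0,0,0,0,0.7,0],[0,0,0,0,0,0.7,0],[0,0,0,0,0,0.7,0],[0,0,0,0,0,0.6,0],[0,0,0,0,0,0.3,0]]' 40 >/dev/null
python3 -m inch '[[0,0,0,0,0,0,0],[0,0,0,0,0,0,0]]'
python3 -m inch '[[0,0,0,0,0,0,1],[0,0,0,0,0,0,1],[0,0,0,0,0,0,1],[0,0,0,0,0,0,1],[0,0,0,0,0,0,1],[0,0,0,0,0,0,1],[0,0,0,0,0,0,1],[0,0,0,0,0,0,1]]' 30
```

```text
clock: 9.72
eef_pos: [506.0, 207.6, 88.1]
tcp_rot: [-3.141, -0.0, 2.147]
contact_force: [0.0, 0.1, -0.5]
opening: 0.999
grasp_force: 0.0
clock: 10.38
eef_pos: [506.4, 207.9, 88.8]
tcp_rot: [3.141, 0.0, 2.149]
contact_force: [-1.2, -0.8, 6.6]
opening: 0.296
grasp_force: 31.4
```

```bash
python3 -m inch '[[0,0,0,0,0,0,1],[0,0,0,0,0,-0.2,1],[0,0,0,0,0,-0.4,1],[0,0,0,0,0,-0.6,1],[0,0,0,0,0,-0.6,1],[0,0,0,0,0,-0.6,1],[0,0,0,0,0,-0.6,1],[0,0,0,0,0,-0.6,1]]' 24
python3 -m inch '[[0,0,0,0,0,-0.7,1],[0,0,0,0,0,-0.8,1],[0,0,0,0,0,-0.8,1],[0,0,0,0,0,-0.7,1],[0,0,0.034,0,0,-0.3,1],[0,0,0.034,0,0,0,1],[0,0,0.034,0,0,0,1],[0,0,0.034,0,0,0,1]]' >/dev/null
python3 -m inch '[[0,0,0.034,0,0,0,1],[0,0,0.034,0,0,0,1],[0,0,0.0345,0,0,0,1],[0,0,0,-0.4,0.13,0,1],[0,0,0,-0.79,0.252,0,1],[0,0,0,-0.79,0.252,0,1],[0,0,0,-0.79,0.252,0,1],[0,0,0,-0.79,0.252,0,1]]' 
python3 -m inch '[[0,0,0,-0.79,0.252,0,1],[0,0,0,-0.79,0.252,0,1],[0,0,0,-0.79,0.252,0,1],[0,0,0,-0.79,0.252,0,1],[0,0,0,-0.79,0.252,0,1],[0,0,0,-0.79,0.252,0,1],[0,0,0,-0.79,0.252,0,1],[0,0,0,-0.79,0.252,0,1]]'; python3 s.py
```

```text
clock: 11.05
eef_pos: [506.1, 207.7, 179.8]
tcp_rot: [3.141, 0.0, 2.149]
contact_force: [-0.1, -0.0, -0.1]
opening: 0.298
grasp_force: 30.8
clock: 12.38
eef_pos: [518.9, 113.7, 261.3]
tcp_rot: [3.141, 0.0, 1.404]
contact_force: [1.4, -1.1, 0.3]
opening: 0.298
grasp_force: 30.7
clock: 13.05
eef_pos: [541.4, -50.8, 261.3]
tcp_rot: [3.141, 0.0, 1.404]
contact_force: [-0.1, 0.2, 0.1]
opening: 0.294
grasp_force: 30.7
t 13.05 a,b,z [-44.95 541.96 261.32] rpy [1.7999e+02 1.0000e-02 8.0430e+01] F a,b,z [-0.18 -0.11  0.1 ] open 0.294 grip 30.7
```

```bash
python3 -m inch '[[0,0,0.0028,-0.7,0.22,0,1],[0,0,0,-0.7,0.22,0,1],[0,0,0,-0.7,0.22,0,1],[0,0,0,-0.7,0.22,0,1],[0,0,0,-0.7,0.22,0.4,1],[0,0,0,0,0,0.7,1],[0,0,0,0,0,0.7,1],[0,0,0,0,0,0,1]]' 24 >/dev/null; python3 -m inch '[[0,0,0,0,0,0,1],[0,0,0,0,0,0,1]]' >/dev/null;python3 s.py
python3 - <<'E'
from h import *
from rig import grab_frame
out=[]
f=grab_frame("wrist"); pickle.dump(f,open("w4.pkl","wb"))
g=grab_frame("scene"); pickle.dump(g,open("s4.pkl","wb"))
t=grab_frame("top"); pickle.dump(t,open("t4.pkl","wb"))
a=cv2.resize(f["pixels"][200:400,222:422],(400,400),interpolation=cv2.INTER_CUBIC)
b=cv2.resize(g["pixels"][80:200,240:340],(400,480),interpolation=cv2.INTER_CUBIC)[:400]
cv2.imwrite("pics/w4.png",np.hstack([a,b])[:,:,::-1])
E
```

```text
t 13.88 a,b,z [ 41.12 569.61 216.83] rpy [1.7995e+02 1.0000e-02 7.9770e+01] F a,b,z [ 0.46  0.27 -0.35] open 0.296 grip 30.7
```

View pics/w4.png

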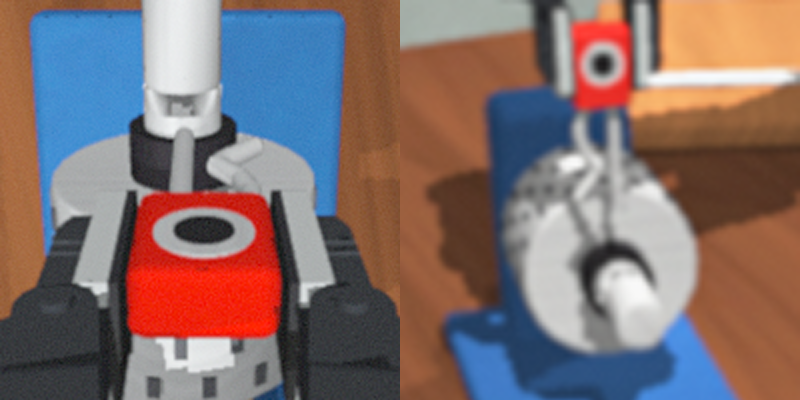

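Run:
```python
from h import *
f=pickle.load(open("w4.pkl","rb")); g=f["pixels"].mean(2).astype(int)
print("cols 291..336");
for v in range(243,285,1): print(v,*g[v,291:336])
X=cloud(f)
P=[X[v,313] for v in range(262,290,4)]; print([np.round([p[:2]@D,p[:2]@S,p[2]],1).tolist() for p in P])
```

```text
cols 291..336
243 138 146 180 190 176 192 204 208 216 223 230 231 234 232 230 233 234 234 233 232 233 231 230 231 226 223 219 218 215 212 210 206 203 198 191 184 174 165 155 146 167 177 147 125 128
244 142 144 166 175 183 197 206 205 207 218 225 230 230 229 231 233 233 234 235 233 233 233 231 228 227 222 220 217 214 211 208 202 199 191 183 178 174 179 180 172 161 168 143 125 126
245 140 139 151 170 197 215 221 204 194 201 210 218 223 223 226 227 229 232 230 230 231 231 229 227 223 221 217 212 208 207 201 196 191 185 183 189 199 213 211 189 162 165 139 124 124
246 138 138 148 168 197 220 226 213 197 188 185 194 199 203 206 209 212 214 214 216 217 217 216 213 207 202 199 194 192 189 182 178 177 179 190 203 217 228 215 188 159 159 137 125 125
247 137 141 147 167 190 216 228 219 202 186 170 164 159 158 151 145 153 162 156 161 173 174 172 168 156 151 147 147 148 152 158 166 169 178 193 208 220 227 210 178 155 150 133 120 125
248 136 139 146 165 188 212 226 221 207 193 173 164 153 138 122 109 112 118 111 115 115 118 124 118 114 107 109 119 130 145 156 166 172 185 196 210 224 222 207 169 14
[... 5527 characters left out ...]
 60 52 53 53 51 61 124 186 196 195 195 192 194 193 190 188 181
282 39 49 53 45 58 52 57 57 66 57 69 67 70 70 68 63 89 146 163 164 167 169 169 164 160 157 143 104 64 61 60 47 58 64 139 197 200 193 194 192 194 193 194 194 189
283 42 45 48 47 50 52 59 52 56 59 64 63 60 67 64 67 92 148 162 164 166 168 169 164 163 160 145 100 68 53 52 50 54 66 143 202 203 195 194 190 190 195 194 194 193
284 32 47 48 52 46 51 44 51 55 54 58 65 63 65 64 66 96 150 160 162 167 171 169 167 162 157 141 101 58 56 57 55 48 55 130 194 204 201 201 195 191 191 192 195 194
[[49.5, 564.4, 108.7], [39.3, 565.3, 143.4], [38.9, 565.5, 150.1], [39.5, 565.5, 154.0], [39.5, 565.7, 159.2], [39.4, 565.8, 164.3], [39.2, 565.9, 169.5]]
```

Run:
```python
from h import *
f=pickle.load(open("w4.pkl","rb"))
for u,v in((312.3,247.2),(312.3,258)): print("hole",ray(f,u,v,109.8))
X=cloud(f); ok=f["z_map"]>0
for v in range(266,292,3):
    P=X[v,310:318]; P=P[(P[:,2]>135)&(P[:,2]<185)]
    print(v,np.round([np.median(P[:,:2]@D),np.median(P[:,:2]@S),np.median(P[:,2])],1))
for u,v,z in((313.8,270,143),(313.8,264,140),(312.8,284,166)): print("leg",ray(f,u,v,z))
o=np.array(f["cam_to_world"])[:3,3]; print("cam",o[:2]@D,o[:2]@S,o[2])
```

```text
hole [ 39.9 564.1 109.8]
hole [ 46.6 564.  109.8]
266 [ 39.4 565.6 143.2]
269 [ 39.4 565.6 147.4]
272 [ 39.5 565.8 151.5]
275 [ 39.4 565.8 155.6]
278 [ 39.4 565.9 159.4]
281 [ 39.4 566.  163.3]
284 [ 39.4 566.1 166.7]
287 [ 39.5 566.1 170. ]
290 [ 39.5 566.2 173.3]
leg [ 41.6 565.7 143. ]
leg [ 39.4 565.6 140. ]
leg [ 39.7 565.7 166. ]
cam -31.640700046091197 570.5227124709924 336.74177274926996
```

```bash
python3 -m inch '[[0,0,0,-0.058,-0.046,0.32,1],[0,0,0,0,0,0.32,1],[0,0,0,0,0,0.32,1],[0,0,0,0,0,0,1],[0,0,0,0,0,0,1]]' 24 >/dev/null;python3 s.py
python3 - <<'E'
from h import *
from rig import grab_frame
f=grab_frame("wrist"); pickle.dump(f,open("w5.pkl","wb"))
cv2.imwrite("pics/w5.png",cv2.resize(f["pixels"][220:280,282:342],(600,600),interpolation=cv2.INTER_CUBIC)[:,:,::-1])
X=cloud(f)
for v in range(240,275,3):
    P=X[v,305:322]; P=P[(P[:,2]>80)&(P[:,2]<185)]
    print(v,np.round([np.median(P[:,:2]@D),np.median(P[:,:2]@S),np.median(P[:,2])],1))
E
```

```text
t 14.45 a,b,z [ 42.24 567.59 190.82] rpy [-1.7989e+02 -1.0000e-02  7.9690e+01] F a,b,z [-0.65 -0.03 -0.4 ] open 0.297 grip 30.7
240 [ 29.2 563.  108.7]
243 [ 30.9 562.9 108.3]
246 [ 32.6 563.  108.4]
249 [ 34.2 562.9 108.5]
252 [ 35.7 563.2 108.8]
255 [ 37.3 562.9 109. ]
258 [ 39.1 562.9 108.7]
261 [ 46.9 562.3  91.3]
264 [ 42.7 563.  107.9]
267 [ 41.5 563.1 115.7]
270 [ 41.8 563.2 119.4]
273 [ 41.2 563.3 125. ]
```

View pics/w5.png

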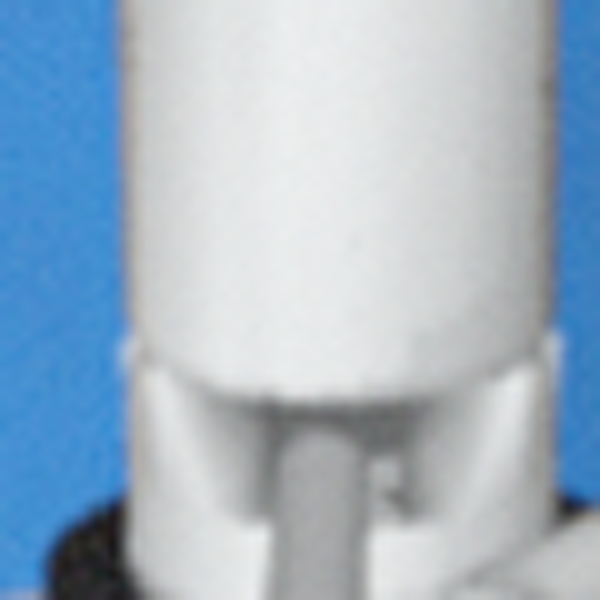

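```bash
python3 -m inch '[[0,0,0,0,0.04,0.02,1],[0,0,0,0,0,0.04,1],[0,0,0,0,0,0.04,1],[0,0,0,0,0,0,1]]' >/dev/null;python3 s.py
python3 -m inch '[[0,0,0,0,0,0.04,1],[0,0,0,0,0,0,1]]' >/dev/null;python3 s.py
python3 -m inch '[[0,0,0,0,0,0.04,1],[0,0,0,0,0,0,1]]' >/dev/null;python3 s.py
python3 -m inch '[[0,0,0,0,0,0.03,1],[0,0,0,0,0,0,1]]' >/dev/null;python3 s.py
```

```text
t 14.83 a,b,z [ 42.32 569.2  189.23] rpy [180.     0.    79.68] F a,b,z [-0.72 -0.44  0.02] open 0.301 grip 30.7
t 15.0 a,b,z [ 42.33 569.11 188.21] rpy [-180.     -0.     79.68] F a,b,z [-0.07  0.33 -0.41] open 0.3 grip 30.7
t 15.17 a,b,z [ 42.32 569.12 187.16] rpy [-180.      0.     79.68] F a,b,z [-0.48 -0.11 -1.15] open 0.299 grip 30.7
t 15.33 a,b,z [ 42.37 569.1  186.4 ] rpy [-179.99    0.     79.68] F a,b,z [0.3  0.16 0.66] open 0.297 grip 30.7
```

```bash
python3 -m inch '[[0,0,0,0,-0.016,0.03,1],[0,0,0,0,0,0,1]]' >/dev/null;python3 s.py
python3 -m inch '[[0,0,0,0,0,0.03,1],[0,0,0,0,0,0,1]]' >/dev/null;python3 s.py
python3 -m inch '[[0,0,0,0,0,0.03,1],[0,0,0,0,0,0,1]]' >/dev/null;python3 s.py
python3 -m inch '[[0,0,0,0,0,0.03,1],[0,0,0,0,0,0,1]]' >/dev/null;python3 s.py
```

```text
t 15.5 a,b,z [ 42.35 568.67 185.65] rpy [-179.99    0.     79.68] F a,b,z [ 0.37  0.02 -0.97] open 0.3 grip 30.7
t 15.67 a,b,z [ 42.35 568.76 184.94] rpy [-1.800e+02  1.000e-02  7.968e+01] F a,b,z [-0.25 -0.5  -0.87] open 0.297 grip 30.7
t 15.83 a,b,z [ 42.36 568.77 184.19] rpy [-180.      0.     79.68] F a,b,z [ 0.75 -0.05 -0.51] open 0.297 grip 30.7
t 16.0 a,b,z [ 42.34 568.77 183.41] rpy [-180.      0.     79.68] F a,b,z [ 0.63 -0.04 -0.5 ] open 0.302 grip 30.7
```

```bash
python3 -m inch '[[0,0,0,0,0,0.06,1],[0,0,0,0,0,0.06,1],[0,0,0,0,0,0.06,1],[0,0,0,0,0,0,1]]' >/dev/null;python3 s.py
python3 -m inch '[[0,0,0,0,0,0.06,1],[0,0,0,0,0,0.06,1],[0,0,0,0,0,0.06,1],[0,0,0,0,0,0,1]]' >/dev/null;python3 s.py
python3 -m inch '[[0,0,0,0,0,0.06,1],[0,0,0,0,0,0.06,1],[0,0,0,0,0,0,1]]' >/dev/null;python3 s.py
```

```text
t 16.33 a,b,z [ 42.34 568.6  178.64] rpy [-179.97    0.     79.68] F a,b,z [ 0.33 -0.74 -1.02] open 0.301 grip 30.7
t 16.67 a,b,z [ 42.33 568.65 174.19] rpy [-179.98    0.     79.69] F a,b,z [ 1.4  -0.11 -0.71] open 0.298 grip 30.7
t 16.92 a,b,z [ 42.35 568.67 171.24] rpy [-179.99    0.     79.69] F a,b,z [ 2.16  0.16 -0.65] open 0.299 grip 30.6
```

```bash
python3 -m inch '[[0,0,0,-0.014,0,0.04,1],[0,0,0,0,0,0.04,1],[0,0,0,0,0,0,1]]' >/dev/null;python3 s.py
python3 -m inch '[[0,0,0,0,0,0.05,1],[0,0,0,0,0,0.05,1],[0,0,0,0,0,0,1]]' >/dev/null;python3 s.py
python3 -m inch '[[0,0,0,0,0,0.05,1],[0,0,0,0,0,0.05,1],[0,0,0,0,0,0,1]]' >/dev/null;python3 s.py
```

```text
t 17.17 a,b,z [ 42.54 568.63 169.3 ] rpy [-1.7998e+02 -2.0000e-02  7.9680e+01] F a,b,z [-1.05 -0.8   0.29] open 0.296 grip 30.7
t 17.42 a,b,z [ 42.6  568.9  166.92] rpy [ 1.7998e+02 -1.0000e-02  7.9680e+01] F a,b,z [ 0.12  0.84 -0.04] open 0.298 grip 30.8
t 17.67 a,b,z [ 42.65 569.   164.63] rpy [179.97  -0.    79.68] F a,b,z [-0.31  0.32  1.86] open 0.296 grip 30.9
```

```bash
python3 -m inch '[[0,0,0,0,0,0.06,1],[0,0,0,0,0,0.06,1],[0,0,0,0,0,0,1]]' >/dev/null;python3 s.py
python3 -m inch '[[0,0,0,0,0,0.06,1],[0,0,0,0,0,0.06,1],[0,0,0,0,0,0,1]]' >/dev/null;python3 s.py
python3 -m inch '[[0,0,0,0,0,0.06,1],[0,0,0,0,0,0.06,1],[0,0,0,0,0,0,1]]' >/dev/null;python3 s.py
```

```text
t 17.92 a,b,z [ 42.67 569.01 161.5 ] rpy [179.97   0.    79.68] F a,b,z [-0.24  0.61  1.73] open 0.3 grip 31.0
t 18.17 a,b,z [ 42.66 569.01 158.48] rpy [179.97   0.    79.68] F a,b,z [-0.22  1.58  0.91] open 0.298 grip 30.9
t 18.42 a,b,z [ 42.67 568.96 155.21] rpy [179.97  -0.    79.68] F a,b,z [0.54 1.72 0.36] open 0.303 grip 30.7
```

```bash
python3 -m inch '[[0,0,0,0,0,0.06,1],[0,0,0,0,0,0.06,1],[0,0,0,0,0,0,1]]' >/dev/null;python3 s.py
python3 -m inch '[[0,0,0,0,0,0.06,1],[0,0,0,0,0,0.06,1],[0,0,0,0,0,0,1]]' >/dev/null;python3 s.py
python3 -m inch '[[0,0,0,0,0,0.06,1],[0,0,0,0,0,0.06,1],[0,0,0,0,0,0,1]]' >/dev/null;python3 s.py
python3 -m inch '[[0,0,0,0,0,0.06,1],[0,0,0,0,0,0.04,1],[0,0,0,0,0,0,1]]' >/dev/null;python3 s.py
```

```text
t 18.67 a,b,z [ 42.66 568.96 152.06] rpy [179.98  -0.    79.68] F a,b,z [-0.16  3.84 -2.27] open 0.296 grip 30.4
t 18.92 a,b,z [ 42.62 568.88 148.97] rpy [179.99  -0.    79.68] F a,b,z [-0.39  4.6  -6.23] open 0.297 grip 30.0
t 19.17 a,b,z [ 42.66 568.84 146.08] rpy [179.99  -0.    79.68] F a,b,z [-0.63  5.19 -6.42] open 0.298 grip 29.9
t 19.42 a,b,z [ 42.66 568.69 143.69] rpy [-179.99   -0.     79.68] F a,b,z [ 0.28  5.38 -5.29] open 0.296 grip 30.2
```

Drawing itself in as described; now down to seating.

```bash
python3 -m inch '[[0,0,0,0,0,0.04,1],[0,0,0,0,0,0.03,1],[0,0,0,0,0,0,1]]' >/dev/null;python3 s.py
python3 -m inch '[[0,0,0,0,0,0.03,1],[0,0,0,0,0,0.02,1],[0,0,0,0,0,0,1]]' >/dev/null;python3 s.py
python3 -m inch '[[0,0,0,0,0,0.02,1],[0,0,0,0,0,0,1]]' >/dev/null;python3 s.py
```

```text
t 19.67 a,b,z [ 42.67 568.28 142.04] rpy [-179.94   -0.     79.68] F a,b,z [-0.15  2.38 -2.41] open 0.299 grip 30.4
t 19.92 a,b,z [ 42.62 568.04 140.78] rpy [-1.7991e+02 -1.0000e-02  7.9680e+01] F a,b,z [-0.04 -0.    0.06] open 0.298 grip 30.6
t 20.08 a,b,z [ 42.64 568.31 140.36] rpy [-179.94   -0.     79.68] F a,b,z [-0.28  0.07 -0.46] open 0.3 grip 30.7
```

```bash
python3 -m inch '[[0,0,0,0,0,0.02,1],[0,0,0,0,0,0,1]]' >/dev/null;python3 s.py
python3 -m inch '[[0,0,0,0,0,0.02,1],[0,0,0,0,0,0,1]]' >/dev/null;python3 s.py
python3 -m inch '[[0,0,0,0,0,0.02,1],[0,0,0,0,0,0,1]]' >/dev/null;python3 s.py
```

```text
t 20.25 a,b,z [ 42.65 568.56 139.92] rpy [-179.97   -0.     79.68] F a,b,z [ 0.2   0.95 -1.48] open 0.294 grip 30.7
t 20.42 a,b,z [ 42.67 568.69 139.45] rpy [-179.99   -0.     79.68] F a,b,z [ 0.44  0.35 -0.66] open 0.301 grip 30.7
t 20.58 a,b,z [ 42.67 568.69 138.93] rpy [-179.99    0.     79.68] F a,b,z [-0.73  0.18 -0.65] open 0.298 grip 30.7
```

```bash
python3 -m inch '[[0,0,0,0,0,0.02,1],[0,0,0,0,0,0,1]]' >/dev/null;python3 s.py
python3 -m inch '[[0,0,0,0,0,0.02,1],[0,0,0,0,0,0,1]]' >/dev/null;python3 s.py
python3 -m inch '[[0,0,0,0,0,0.02,1],[0,0,0,0,0,0,1]]' >/dev/null;python3 s.py
```

```text
t 20.75 a,b,z [ 42.68 568.8  138.69] rpy [180.    -0.    79.68] F a,b,z [-0.11 -0.73  1.89] open 0.297 grip 31.1
t 20.92 a,b,z [ 42.68 568.85 138.57] rpy [179.99   0.    79.68] F a,b,z [-0.16 -1.98  6.55] open 0.294 grip 31.7
t 21.08 a,b,z [ 42.69 568.92 138.51] rpy [179.98   0.    79.68] F a,b,z [-0.43 -3.75 10.95] open 0.299 grip 32.2
```

```bash
python3 -m inch '[[0,0,0,0,0,-0.04,1],[0,0,0,0,0,0,0.6],[0,0,0,0,0,0,0.3],[0,0,0,0,0,0,0.3],[0,0,0,0,0,0,0.3],[0,0,0,0,0,0,0.3]]' >/dev/null;python3 s.py
python3 -m inch '[[0,0,0,0,0,-0.3,0.3],[0,0,0,0,0,-0.6,0.3],[0,0,0,0,0,-0.6,0.3],[0,0,0,0,0,-0.8,0.3],[0,0,0,0.3,0,-0.8,0.3],[0,0,0,0.8,0,-0.8,0.3],[0,0,0,0.8,0,0,0.3],[0,0,0,0,0,0,0.3]]' >/dev/null;python3 s.py
python3 - <<'E'
from h import *
from rig import grab_frame
f=grab_frame("wrist"); g=grab_frame("scene")
a=cv2.resize(f["pixels"][200:400,222:422],(400,400),interpolation=cv2.INTER_CUBIC)
b=cv2.resize(g["pixels"][80:200,240:340],(400,480),interpolation=cv2.INTER_CUBIC)[:400]
cv2.imwrite("pics/w6.png",np.hstack([a,b])[:,:,::-1])
X=cloud(f); H=hsv(f); a=X[...,:2]@D; b=X[...,:2]@S; Z=X[...,2]
m=(f["z_map"]>0)&((H[...,0]<8)|(H[...,0]>172))&(H[...,1]>150)&(abs(a-43)<30)&(abs(b-566)<40)&(Z>100)
print("red",np.percentile(a[m],[1,99]),np.percentile(b[m],[1,99]),np.percentile(Z[m],[1,99]))
m=(f["z_map"]>0)&(Z>118)&(H[...,1]<60)&(abs(b-564)<43)&(a>55)&(a<90); print("face",np.percentile(a[m],[1,5,20]))
E
```

```text
t 21.58 a,b,z [ 42.65 568.74 138.38] rpy [-179.99   -0.     79.68] F a,b,z [ 0.26 -0.07 -0.8 ] open 0.7 grip 0.0
t 22.25 a,b,z [ -7.2  569.78 238.12] rpy [ 1.7982e+02 -7.0000e-02  7.9740e+01] F a,b,z [-0.36 -0.11 -0.48] open 0.696 grip 0.0
red [35.72122195 66.89465859] [558.25092898 584.36378981] [111.81349156 143.9055877 ]
face [68.69939286 69.08116836 69.59867378]
```

View pics/w6.png

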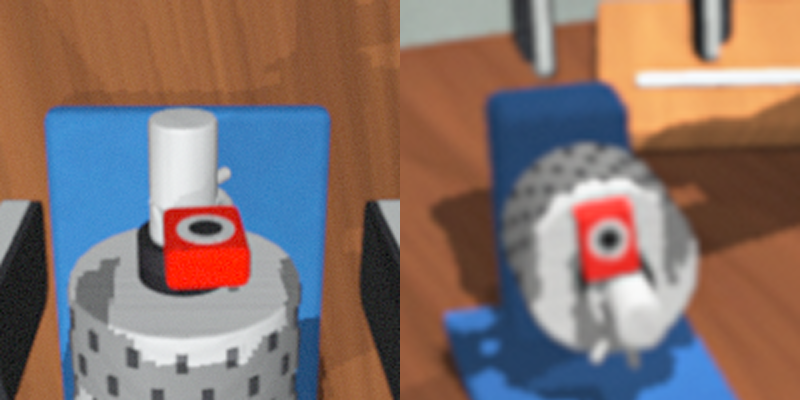

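```bash
python3 -c "
from rig import r
print(r.sign_off())"
```

```text
the job is handed in; nothing more can be done
None
```

The drum is pushed home (stopped dead at about 13 N), and the middle-sized R-clip is pressed through the cross-hole and snapped closed, with its red grip on the axle (seated at about 11 N). I let go, kept clear of the bowl, onion and jar, and handed in at about 22 s. One caveat is that the fingers squeezed the clip at about 31 N (up to 32), above 25 N if grip force counts.

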